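# Reset the litre counter and hold the filter cassette at its flush notch

### The arm

A 6-joint arm with a two-finger parallel gripper is mounted at the origin on the work surface. World frame = base frame: x ahead of the robot, y to its left, z up, the work surface at z = 0. Lengths are in m, angles in rad, forces in N, time in s.
With the tool pointing down it reaches from about 0.35 to 0.775 m from the base axis. Payload 7.3 kg.
Tool frame: the origin (TCP) lies midway between the tips of the shut fingers; the grasp point (between the pads) lies 19 mm behind it (robot.grasp_offset is the z of the grasp point in the tool frame, in m); z points along the fingers, y is the direction in which the jaws open and shut (so a half turn about z gives the same grasp; the last joint's range is limited). The gripper opens to 92 mm and grips with 3 to 60 N. Pads are 19 mm wide; open, the fingers measure 130 mm over their backs; the gripper's body (75 mm by 190 mm) begins 47 mm behind the grasp point.
Start: joints at [-1.274, 0.342, 1.524, -0, 1.275, -0.146], TCP at [0.225, -0.474, 0.227] pointing down, gripper open.
Joint ranges: [-2.53, 2.53], [-0.77, 2.02], [0.04, 2.7], [-1, 4.14], [0.28, 2.66], [-3.11, 3.11]. Speed limits (rad/s): [2.57, 2.57, 3.14, 3.14, 3.14, 3.14].

### API

Orientations are given as [roll, pitch, yaw] about the fixed x, y, z axes, in that order (R = Rz(yaw) Ry(pitch) Rx(roll)).
In Python, from cell import observe, imaging, workorder, robot gives the robot as it stands. The module is installed in compiled form; this text tells all that it offers.
- The arm moves only by the tool send_rows, never from a script. Its argument "series" is a list of rows, each a list of 7 numbers: the shift along the tool's x, y, z in m, then the turn, a rotation vector about the tool's x, y, z in rad, then the closure, from 0 (fully open) to 1 (shut). A call has 1 to 5 rows; each row shifts and turns the commanded pose from where the row before left it, along the tool's axes as they then stand; what a row does not reach is not made up. A row lasts 1/12 s, in which the tool goes at most 41.7 mm and 7.16 degrees, less where a joint would pass 70% of its speed; a pose out of reach is approached as far as the arm can. A call is refused whole if a number of a shift passes 0.0417 or a number of a turn 0.125, either way. A call with a gripper value outside its range is refused whole. The fingers move at their own pace and stop on an object; "newtons" is the grip in N (left out, the last holds). Time passes only in rows, so rows that do not move let the fingers close. It gives the time, the measured TCP pose, the force and the opening at its end, in the units of the state.
- observe(): the state, without advancing time (a new reading comes with each control period).
- imaging.read_camera(name): name is "scene" or "top" or "wrist"; returns a dict with "color" (384x512x3 uint8, red, green, blue), "range_z" (384x512 float32, m along the optical axis (not along the pixel's ray), 0 where there is no reading), "vfov" (degrees; the focal length in pixels is half the picture's height over the tangent of half this angle, whatever the lens; pixels are square), "cx", "cy" (the principal point, pixels), "T" (4x4, takes a point from camera to world coordinates). Camera axes: x right, y down, z forward; pixel columns grow to the right and rows downward; lengths in m; the calibration is good to about 2 mm. The wrist camera is an equidistant fisheye: a pixel r from the principal point sees the ray r / f radians off the axis. A picture is of the moment at which its call begins.
- workorder.hand_in(): hands the job in, once; it reports no verdict.
The state is a dict: "time": time; "qpos": joint angles; "qvel": joint speeds; "joint_efforts": joint torques, N m; "tool_pos": TCP position; "tool_rot": TCP orientation; "contact_force": force on the tool from outside, world axes, zero at the start; "torque": the same for the moment, N m; "opening": finger opening in m.
Only numpy, scipy, OpenCV 4.12 (cv2) and the standard library are available. Lean on these libraries where they do the work, as an engineer would, in place of code of your own. Each camera call takes 0.05 s, during which the arm holds its last target.

### The job

The tap filter has a fresh cartridge: turn the knob of the litre counter anticlockwise until its pointer is fully back at the zero stop, then slide the filter cassette by its fin along the rail, against its return spring, until the ball clicks into its notch under the filter head. Do not run past the click, and finish while still holding the cassette there, because it springs back if let go. Leave everything else on the ledge where it stands.

Things in the scene. Friction and masses are not known exactly. Their poses are not given: they have to be found in the camera images.
- rail: Filter rail fixed on the ledge: white base plate 210 x 360 x 12 mm, two steel rods along its y axis, a grey end block (135 x 14 mm, top 42 mm above the ledge) at each end. Origin on the ledge surface, under the middle of the rods' length; the plate reaches 85 mm to -x and 125 mm to +x of it. The cassette slides along the rail's +y axis, starting 120 mm to -y of this origin; it can travel 240 mm.
- cassette: Sliding filter cassette: white tray 127 mm across the rail (x from -72 to +55) x 80 mm along it, top 34 mm above the ledge. Origin on the base plate (12 mm above the ledge) under the middle of the tray's length; axes as the rail's. Grey cartridge, 52 mm across, top 50 mm above the ledge, centred 18 mm to +x. A spring pulls it back to its -y start with 4 to 7 N when let go, even out of the notch.
- fin_top (a point): Centre of the top face of the cassette's white upright grip fin, 80 mm above the ledge. The fin is 16 mm thick along the rail (y), 36 mm wide across it (x), 46 mm tall, and stands on the tray 50 mm to -x of the cassette's origin.
- notch (a point): Mouth of the V notch, 10 mm wide and 3.5 mm deep, in the middle of the steel strip on the cassette's rear (+x) edge, 55 mm to +x of the cassette's origin, 27 mm above the ledge. Either side of it the strip is flat for 15 mm, then a ramp falls away over 20 mm. Sliding friction of the cassette is about 0.5 N.
- head: Filter head: white block 45 x 60 x 62 mm fixed on the rear (+x) side of the base plate, with an arm reaching forward over the cassette's path to the nozzle. Origin on the base plate (12 mm above the ledge), on the line along which the cassette's origin slides; axes as the rail's. It stands 100 to 210 mm ahead of the cassette's start. At the notch, the cassette's origin is at this origin.
- nozzle (a point): Underside centre of the grey nozzle, 36 mm across, from 58 to 76 mm above the ledge; at the notch the cartridge is centred under it. A sprung 12 mm steel ball in the block's front face rides up the ramp (about 1 N more push) and along the flat. Over the last 4 mm before the notch centre the push drops, by 2 to 3 N; just past the centre it jumps to 2 to 3 N above that of the flat.
- counter: Litre counter, grey box 100 x 100 x 50 mm fixed on the ledge to the left or right of the rail, white round dial on top. Origin centre of its underside. The zero stop is a small steel pin (6 mm across, 6 mm tall) on the dial's -x side, 33 mm from the centre.
- litre_knob (a joint): Angle of the counter's knob in rad: 0 = pointer at the zero stop, pointing along the counter's -x axis; grows as the knob turns clockwise seen from above. Starts between 0.7 and 1.35; friction about 0.03 N m. Seen from above, anticlockwise turns it back to 0, where a hard stop holds it.
- knob_grip (a point): On the knob's vertical axis, 73 mm above the ledge, in the middle of its black bar grip (40 mm long, 12 mm wide, 26 mm tall, from 60 to 86 mm above the ledge). The bar lies along this point's x axis, the pointer at its -x end; the point turns with the knob.
- bodna: Bystander: orange plastic bodna (ewer with spout and handle), about 136 mm across, 150 mm tall, 200 mm over spout and handle; on the other side of the rail from the counter. Origin at the centre of its underside.
- tumbler: Bystander: steel tumbler 72 mm across, 100 mm tall. Origin centre of its underside.
- soap_rest: Bystander: slatted wooden soap rest 115 x 75 mm with a bar of soap, 40 mm tall. Origin centre of its underside.
- bowl: Bystander: white ceramic bowl 140 mm across, 60 mm tall, near the far edge. Origin centre of its underside.
- nailbrush: Bystander: wooden nail brush 95 x 42 x 32 mm. Origin centre of its underside.
- jar: Bystander: white jar with steel cap, 60 mm across, 65 mm tall. Origin centre of its underside.
There are look-alikes about, which are no part of the job. Leave any green look-alike of the counter alone.

How it is judged:
On the way, in this order (a step that is already met when the one before it is completed fails the run):
1. the counter's pointer is back at its zero stop, the cassette not yet in the notch (value of joint litre_knob below 0.06 rad), for 0.2 s.
2. the cassette is held in the notch (y of cassette in the frame of head between -0.0035 and 0.0035 m and contact force between the fingers and cassette above 2 N), for 0.4 s.
At the end, for the whole second after the job is handed in: The knob is within 0.06 rad of its zero stop; the cassette is at rest within 3.5 mm of the notch along the rail, and the fingers are holding it there with more than 2 N of contact force (all of step 2 and value of joint litre_knob below 0.06 rad and linear speed of cassette below 0.02 m/s); the arm keeps its last pose, push and grip.
It fails at once if the cassette is run more than 12 mm past the notch (y of cassette in the frame of head above 0.012 m).
It fails at once if a bystander is moved by more than 30 mm or tipped (distance of any of bodna, tumbler, soap_rest, bowl, nailbrush, jar from where it was at the start of the episode above 0.03 m or angle between any of bodna, tumbler, jar, bowl's own z axis and vertical above 0.4 rad).
It also fails if it takes over 64 s, if anything falls off the work surface, if the arm or the gripper's body presses on something with over 40 N, if the wrist force passes 120 N, or if a joint passes its speed limit or range.

## Working session

There is one attempt and no reset: what is moved stays moved. The work goes in short steps, Python scripts to look and compute and a tool call to move; the robot and the scene stay as the last step left them, time stands still between calls to the robot, and variables do not carry over. Pictures are saved under pics/ and viewed, and the job is handed in when it is done.

Besides the shell and the picture viewer there is one more tool, called after "Emit:" as name(argument=value, ...), one argument or row to a line, values as JSON. send_rows: Moves the arm, as the interface text tells. Its arguments: {"type":"object","properties":{"series":{"type":"array","items":{"type":"array","items":{"type":"number"}}},"newtons":{"type":"number"}},"required":["series"]}

```bash
mkdir -p pics; ls; python3 - <<'E'
from cell import observe, imaging, workorder, robot
import cv2,numpy as np
print(observe()); print(robot.grasp_offset)
for n in ["scene","top","wrist"]:
    d=imaging.read_camera(n); cv2.imwrite(f"pics/{n}0.png",d["color"][...,::-1]); np.savez(f"{n}0.npz",**d)
    print(n,d["vfov"],d["cx"],d["cy"],np.round(d["T"],3).tolist(), (d["range_z"]>0).mean())
E
```

```text
pics
{'time': 0.0, 'qpos': array([-1.27402461e+00,  3.42718356e-01,  1.52499174e+00, -1.20403029e-05,
        1.27539953e+00, -1.45976278e-01]), 'qvel': array([ 0.00080196, -0.00088726, -0.00199493, -0.00045447,  0.00055335,
       -0.00112197]), 'joint_efforts': array([-4.21807817e-05, -4.31248999e+01, -2.44220692e+01,  7.18009262e-02,
        5.58930205e-02, -1.33178100e-04]), 'tool_pos': array([ 0.22483347, -0.47398175,  0.22605605]), 'tool_rot': array([-3.14009014e+00, -2.09265277e-04,  4.42751356e-01]), 'contact_force': array([-0.03422878,  0.58211826,  0.23128886]), 'torque': array([-0.00438259, -0.04490704, -0.01188574]), 'opening': 0.09138961891604919}
-0.0188
scene 47.08863625489858 257.9614476117616 191.40216447493844 [[-0.367, 0.529, -0.765, 1.583], [0.93, 0.186, -0.317, 0.483], [-0.026, -0.828, -0.56, 0.857], [0.0, 0.0, 0.0, 1.0]] 0.9959971110026041
top 47.446344780713936 248.97928287473277 192.15292191386027 [[0.01, -0.993, 0.121, 0.33], [-1.0, -0.01, 0.001, 0.02], [0.0, -0.121, -0.993, 1.564], [0.0, 0.0, 0.0, 1.0]] 0.9957326253255209
wrist 65.70646984690485 252.834311517123 192.45894090128567 [[0.429, -0.875, -0.224, 0.286], [-0.904, -0.416, -0.104, -0.445], [-0.002, 0.247, -0.969, 0.385], [0.0, 0.0, 0.0, 1.0]] 0.9280344645182291
```

View pics/top0.png

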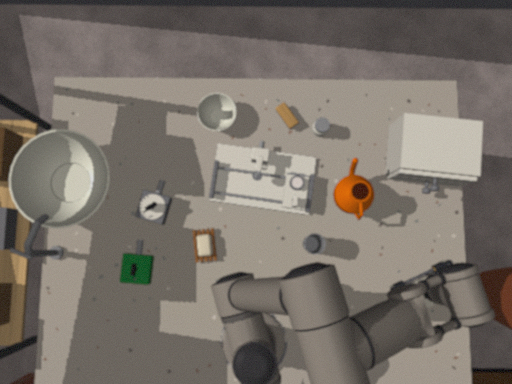

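View pics/scene0.png

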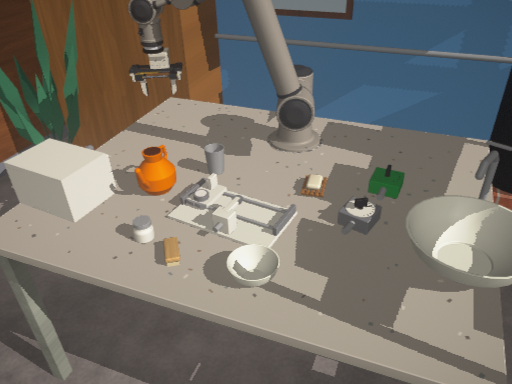

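View pics/wrist0.png

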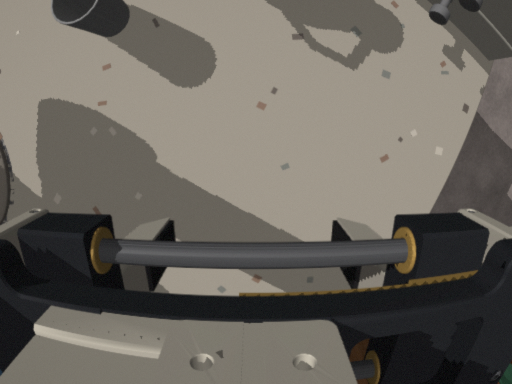

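```bash
python3 - <<'E'
import cv2,numpy as np
d=np.load("top0.npz"); im=d["color"][...,::-1]
a=cv2.resize(im[135:220,200:325],None,fx=6,fy=6,interpolation=cv2.INTER_CUBIC); cv2.imwrite("pics/c1.png",a)
a=cv2.resize(im[175:295,110:190],None,fx=5,fy=5,interpolation=cv2.INTER_CUBIC); cv2.imwrite("pics/c2.png",a)
d=np.load("scene0.npz"); im=d["color"][...,::-1]
a=cv2.resize(im[160:260,160:310],None,fx=5,fy=5,interpolation=cv2.INTER_CUBIC); cv2.imwrite("pics/c3.png",a)
a=cv2.resize(im[150:250,320:430],None,fx=5,fy=5,interpolation=cv2.INTER_CUBIC); cv2.imwrite("pics/c4.png",a)
E
```

```text
(no output)
```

View pics/c1.png

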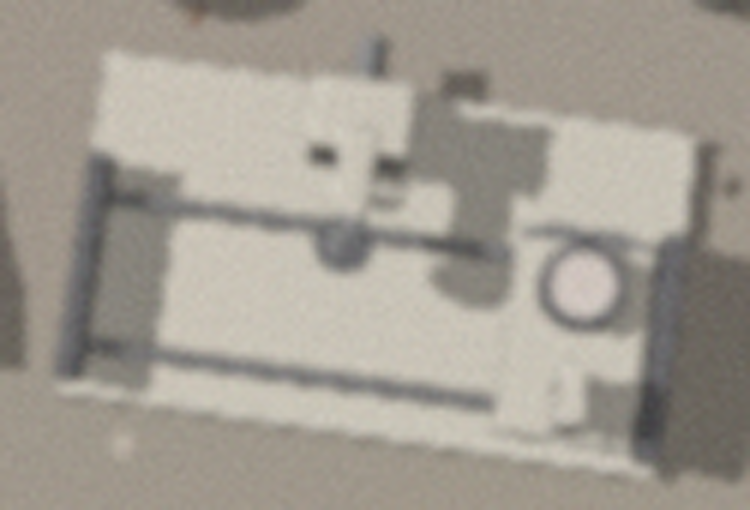

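View pics/c2.png

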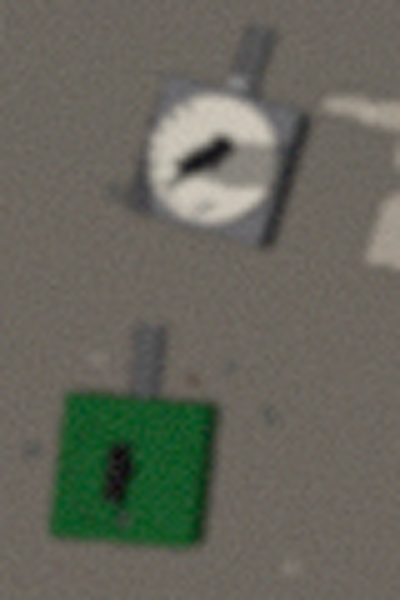

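View pics/c3.png

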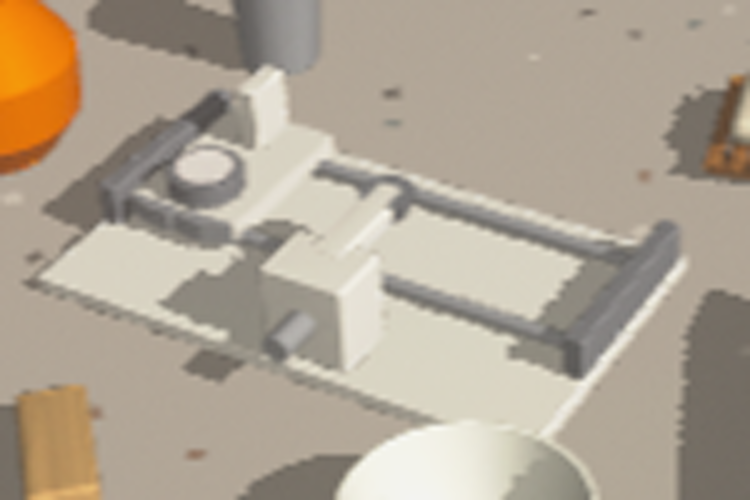

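View pics/c4.png

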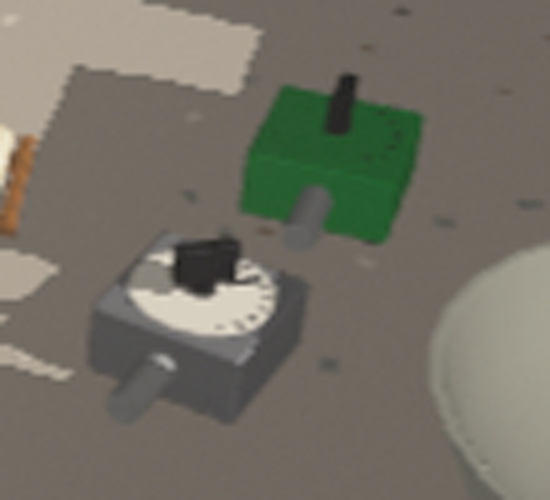

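```bash
cat > h.py <<'E'
import numpy as np,cv2
def K(d): 
    return 192/np.tan(np.radians(float(d["vfov"]))/2)
def cloud(d):
    f=K(d); v,u=np.mgrid[0:384,0:512]; z=d["range_z"]
    p=np.stack([(u-d["cx"])/f*z,(v-d["cy"])/f*z,z],-1)
    T=d["T"]; return p@T[:3,:3].T+T[:3,3]
def ray(d,u,v,h):
    f=K(d); T=d["T"]; r=T[:3,:3]@np.array([(u-d["cx"])/f,(v-d["cy"])/f,1]); o=T[:3,3]
    return o+r*(h-o[2])/r[2]
def proj(d,p):
    T=d["T"]; q=T[:3,:3].T@(np.array(p)-T[:3,3]); f=K(d); return q[0]/q[2]*f+d["cx"],q[1]/q[2]*f+d["cy"]
E
python3 - <<'E'
from h import *
t=np.load("top0.npz"); s=np.load("scene0.npz")
for n,d in(("top",t),("scene",s)):
    P=cloud(d); col=d["color"].astype(int); x,y,z=P[...,0],P[...,1],P[...,2]
    def rep(nm,m):
        q=P[m]; 
        if len(q)<3: print(n,nm,len(q)); return
        (c,wh,a)=cv2.minAreaRect(q[:,:2].astype(np.float32)*1000)
        print(n,nm,len(q),"mean",q.mean(0).round(4),"rect",np.round(c,1),np.round(wh,1),round(a,1),"z",q[:,2].min().round(3),q[:,2].max().round(3))
    g=col.max(-1)-col.min(-1)
    # ledge check
    rep("ledge",(abs(x-.3)<.02)&(abs(y-.15)<.02))
    reg=(x>.4)&(x<.7)&(y>-.22)&(y<.2)
    rep("fintop",reg&(z>.074)&(z<.085)&(x<.53)&(y<-.05)&(y>-.2))
    rep("headtop",reg&(z>.069)&(z<.079)&(x>.55)&(y>-.12))
    rep("cart",reg&(z>.044)&(z<.056)&(y<-.07)&(x<.6))
    rep("plate",reg&(z>.007)&(z<.017))
    rep("counterbox",(x>.4)&(x<.62)&(y>.27)&(y<.45)&(z>.044)&(z<.058))
    rep("knobtop",(x>.4)&(x<.62)&(y>.27)&(y<.45)&(z>.078)&(z<.092))
    rep("dark",(x>.4)&(x<.62)&(y>.27)&(y<.45)&(col.max(-1)<50)&(z>.05))
for p in [(152,206),(294.5,201.7),(256,174)]: print(p, ray(t,*p,.0).round(3))
E
```

```text
top ledge 143 mean [0.3003 0.1503 0.0185] rect [300.3 151. ] [38.9 38. ] 0.9 z -0.007 0.048
top fintop 43 mean [ 0.4828 -0.1342  0.0803] rect [ 482.7 -134.2] [15.  34.4] 82.7 z 0.075 0.085
top headtop 312 mean [ 0.6216 -0.0108  0.0743] rect [610.  -10.9] [ 59.4 114.1] 85.0 z 0.069 0.079
top cart 208 mean [ 0.5395 -0.1534  0.0492] rect [ 520.2 -156.3] [ 82.6 132.3] 82.9 z 0.044 0.056
top plate 3374 mean [ 0.5736 -0.0064  0.012 ] rect [551.1  -9.2] [298.  417.9] 0.6 z 0.007 0.017
top counterbox 723 mean [0.4592 0.3571 0.0514] rect [460.1 358.2] [101.   99.8] 75.2 z 0.044 0.058
top knobtop 42 mean [0.46   0.3584 0.086 ] rect [460.2 358.1] [12.2 38.5] 30.3 z 0.079 0.092
top dark 20 mean [0.4592 0.3534 0.0848] rect [459.9 353.4] [ 6.7 30.4] 33.5 z 0.072 0.093
scene ledge 38 mean [0.3062 0.1481 0.0282] rect [301.1 150.3] [40.  36.2] 86.8 z 0.014 0.042
scene fintop 39 mean [ 0.4905 -0.1389  0.0787] rect [ 488.6 -140.4] [18.7 38.1] 88.2 z 0.074 0.084
scene headtop 318 mean [ 0.6269 -0.0147  0.074 ] rect [614.8 -10.9] [ 59.1 118.5] 77.3 z 0.069 0.079
scene cart 161 mean [ 0.5448 -0.1473  0.0498] rect [ 528.2 -165.1] [110.4  78.2] 4.9 z 0.044 0.056
scene plate 2705 mean [ 0.596  -0.0077  0.0116] rect [572.7 -31.2] [363.7 216.6] 82.9 z 0.007 0.017
scene counterbox 564 mean [0.4762 0.3563 0.05  ] rect [464.5 353.8] [ 99.5 104.5] 73.5 z 0.044 0.058
scene knobtop 52 mean [0.4662 0.3529 0.0832] rect [464.1 352.4] [15.3 40.3] 37.5 z 0.078 0.089
scene dark 75 mean [0.4673 0.3546 0.0745] rect [465.9 353.4] [12.9 38.4] 31.4 z 0.056 0.089
(152, 206) [0.467 0.369 0.   ]
(294.5, 201.7) [ 0.488 -0.143  0.   ]
(256, 174) [ 0.587 -0.003  0.   ]
```

Top view: the counter is the grey box at (152,206), and the green look-alike at (136,268) must be left alone. The fin is at (294,202); the other white uprights are the head block at (262,160) and the jar at (320,126). The crops match the description. The pointer points lower-left, about 45° clockwise from the pin.

Now I'll move over towards the counter.

Emit:
send_rows(
  series=[
    [0.025,-0.013,-0.004,0,0,0,0],
    [0.025,-0.013,-0.004,0,0,0,0],
    [0.025,-0.013,-0.004,0,0,0,0],
    [0.025,-0.013,-0.004,0,0,0,0],
    [0.025,-0.013,-0.004,0,0,0,0],
  ],
)

```text
time: 0.57
tool_pos: [0.3105, -0.3608, 0.2466]
tool_rot: [-3.141, 0.0, 0.442]
contact_force: [1.4, 0.1, 0.3]
opening: 0.0921
```

Emit:
send_rows(
  series=[
    [0.025,-0.013,-0.004,0,0,0,0],
    [0.025,-0.013,-0.004,0,0,0,0],
    [0.025,-0.013,-0.004,0,0,0,0],
    [0.025,-0.013,-0.004,0,0,0,0],
    [0.025,-0.013,-0.004,0,0,0,0],
  ],
)

```text
time: 0.98
tool_pos: [0.3957, -0.2485, 0.2668]
tool_rot: [-3.141, 0.0, 0.443]
contact_force: [1.5, 0.2, 0.4]
opening: 0.0919
```

Emit:
send_rows(
  series=[
    [0.019,-0.026,0,0,0,0,0],
    [0.019,-0.026,0,0,0,0,0],
    [0.019,-0.026,0,0,0,0,0],
    [0.019,-0.026,0,0,0,0,0],
    [0.019,-0.026,0,0,0,0,0],
  ],
)

```text
time: 1.4
tool_pos: [0.4252, -0.09, 0.2666]
tool_rot: [-3.141, 0.0, 0.443]
contact_force: [-0.1, 0.4, -0.9]
opening: 0.0919
```

Emit:
send_rows(
  series=[
    [0.019,-0.026,0,0,0,0,0],
    [0.019,-0.026,0,0,0,0,0],
    [0.019,-0.026,0,0,0,0,0],
    [0.015,-0.032,0,0,0,0,0],
    [0.015,-0.032,0,0,0,0,0],
  ],
)

```text
time: 1.82
tool_pos: [0.4428, 0.0755, 0.2665]
tool_rot: [-3.142, 0.0, 0.442]
contact_force: [0.8, 0.1, 0.6]
opening: 0.0917
```

Emit:
send_rows(
  series=[
    [0.015,-0.032,0,0,0,0,0],
    [0.015,-0.032,0,0,0,0,0],
    [0.015,-0.032,0,0,0,0,0],
    [0.015,-0.032,0,0,0,0,0],
    [0.015,-0.032,0,0,0,0,0],
  ],
)

```text
time: 2.23
tool_pos: [0.4418, 0.2524, 0.2665]
tool_rot: [3.141, 0.0, 0.443]
contact_force: [0.9, -0.8, 0.8]
opening: 0.092
```

Emit:
send_rows(
  series=[
    [0.015,-0.032,0,0,0,-0.12,0],
    [0.027,-0.024,0,0,0,-0.12,0],
    [0,0,0,0,0,-0.12,0],
    [0,0,0,0,0,-0.12,0],
    [0,0,0,0,0,-0.12,0],
  ],
)

```text
time: 2.65
tool_pos: [0.4518, 0.3214, 0.2659]
tool_rot: [-3.141, 0.001, 1.05]
contact_force: [-0.7, -0.0, 0.7]
opening: 0.0919
```

Emit:
send_rows(
  series=[
    [0,0,0,0,0,-0.12,0],
    [0,0,0,0,0,-0.12,0],
    [0,0,0,0,0,-0.12,0],
    [0,0,0,0,0,-0.12,0],
    [0,0,0,0,0,-0.12,0],
  ],
)

```text
time: 3.07
tool_pos: [0.452, 0.3206, 0.2663]
tool_rot: [-3.141, 0.0, 1.649]
contact_force: [-0.4, -0.2, 0.5]
opening: 0.0918
```

Emit:
send_rows(
  series=[
    [0,0,0,0,0,-0.12,0],
    [0,0,0,0,0,-0.12,0],
    [0,0,0,0,0,-0.12,0],
    [0,0,0,0,0,-0.1,0],
    [0,0,0,0,0,0,0],
  ],
)

```text
time: 3.48
tool_pos: [0.452, 0.3206, 0.2663]
tool_rot: [-3.141, 0.0, 2.106]
contact_force: [-0.5, 0.3, 0.2]
opening: 0.0915
```

```bash
python3 - <<'E'
from cell import observe, imaging
import cv2,numpy as np
d=imaging.read_camera("wrist"); cv2.imwrite("pics/w1.png",d["color"][...,::-1]); np.savez("w1.npz",**d)
s=observe(); print(s["tool_pos"],s["tool_rot"],s["qpos"],s["time"])
E
```

```text
[0.45200872 0.3206592  0.26639033] [-3.14095207e+00  2.80242571e-05  2.10082378e+00] [ 4.78750751e-01  3.69805094e-01  1.37196663e+00 -6.17133579e-05
  1.40045924e+00 -5.12662146e-02] 3.5333
```

View pics/w1.png

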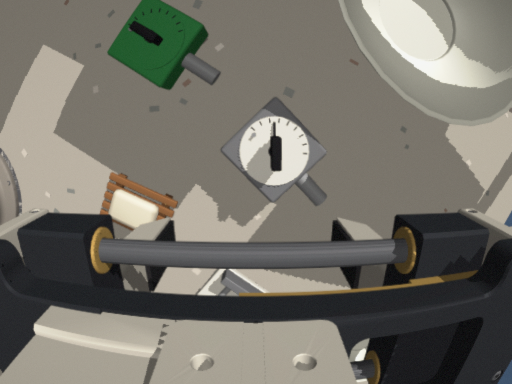

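```bash
cat >> h.py <<'E'
def wcloud(d):
    f=K(d); v,u=np.mgrid[0:384,0:512]; a=u-d["cx"]; b=v-d["cy"]; r=np.hypot(a,b)+1e-9; th=r/f
    z=d["range_z"]; t=np.tan(th)*z
    p=np.stack([a/r*t,b/r*t,z],-1); T=d["T"]; return p@T[:3,:3].T+T[:3,3]
def wray(d,u,v,h):
    f=K(d); a=u-d["cx"]; b=v-d["cy"]; r=np.hypot(a,b)+1e-9; th=r/f
    c=np.array([a/r*np.sin(th),b/r*np.sin(th),np.cos(th)]); T=d["T"]; w=T[:3,:3]@c; o=T[:3,3]; return o+w*(h-o[2])/w[2]
E
python3 - <<'E'
from h import *
d=np.load("w1.npz"); P=wcloud(d); x,y,z=[P[...,i] for i in range(3)]
box=(x>.38)&(x<.54)&(y>.27)&(y<.45)
def rep(nm,m):
    q=P[m]; c,wh,a=cv2.minAreaRect(q[:,:2].astype(np.float32)*1000); print(nm,len(q),q.mean(0).round(4),np.round(c,1),np.round(wh,1),round(a,1))
rep("bar",box&(z>.08)&(z<.092)); rep("box",box&(z>.044)&(z<.062)); print(np.median(z[(abs(x-.46)<.1)&(abs(y-.357)<.1)&(z<.02)]))
a=cv2.resize(d["color"][90:210,210:340,::-1],None,fx=5,fy=5,interpolation=cv2.INTER_CUBIC); cv2.imwrite("pics/w1c.png",a)
E
```

```text
bar 366 [0.4626 0.3572 0.0861] [462.8 357.2] [11.8 38.5] 31.4
box 5524 [0.4613 0.3578 0.0515] [462.8 357.4] [100.2 100.5] 75.1
0.00044663062952535193
```

View pics/w1c.png

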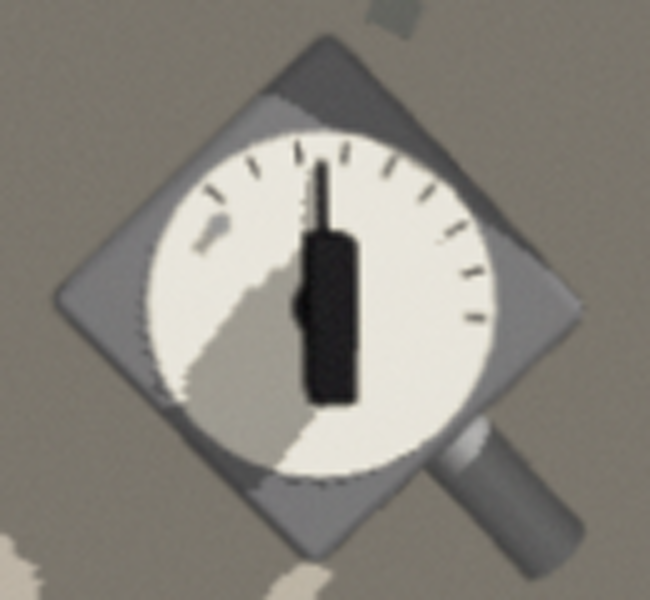

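Wrist crop: the bar is at (330,320), the pointer is up, and the pin is at (212,232), about 45° anticlockwise from the pointer. The knob centre is (0.462, 0.357), which agrees with the top view. The bar axis is at 121° and the zero direction at 165°.

Emit:
send_rows(
  series=[
    [0.013,0.014,0.02,0,0,-0.014,0],
    [0.0135,0.0135,0.03,0,0,0,0],
    [0,0,0.03,0,0,0,0],
    [0,0,0.03,0,0,0,0],
    [0,0,0.03,0,0,0,0],
  ],
)

```text
time: 3.95
tool_pos: [0.4619, 0.3578, 0.1252]
tool_rot: [-3.142, 0.0, 2.114]
contact_force: [-0.5, -0.4, 0.3]
opening: 0.0914
```

Emit:
send_rows(
  series=[
    [0,0,0.02,0,0,0,0],
    [0,0,0.02,0,0,0,0],
    [0,0,0.015,0,0,0,0],
    [0,0,0.007,0,0,0,0],
    [0,0,0,0,0,0,0],
  ],
)

```text
time: 4.37
tool_pos: [0.4612, 0.357, 0.0629]
tool_rot: [-3.138, 0.0, 2.115]
contact_force: [-0.1, 0.1, -0.3]
opening: 0.0914
```

Emit:
send_rows(
  newtons=15,
  series=[
    [0,0,0,0,0,0,1],
    [0,0,0,0,0,0,1],
    [0,0,0,0,0,0,1],
    [0,0,0,0,0,0,1],
    [0,0,0,0,0,0,1],
  ],
)

```text
time: 4.78
tool_pos: [0.4625, 0.3577, 0.0654]
tool_rot: [3.14, 0.0, 2.117]
contact_force: [0.2, -0.3, 0.3]
opening: 0.0633
```

Emit:
send_rows(
  series=[
    [0,0,0,0,0,0,1],
    [0,0,0,0,0,0,1],
    [0,0,0,0,0,0,1],
    [0,0,0,0,0,0,1],
    [0,0,0,0,0,0,1],
  ],
)

```text
time: 5.2
tool_pos: [0.4621, 0.3575, 0.0647]
tool_rot: [-3.141, 0.0, 2.117]
contact_force: [-0.5, 0.2, 0.0]
opening: 0.0295
```

Emit:
send_rows(
  series=[
    [0,0,0,0,0,0,1],
    [0,0,0,0,0,0,1],
    [0,0,0,0,0,0,1],
    [0,0,0,0,0,0,1],
    [0,0,0,0,0,0,1],
  ],
)

```text
time: 5.62
tool_pos: [0.4613, 0.3571, 0.0646]
tool_rot: [-3.14, 0.0, 2.117]
contact_force: [-4.3, -2.4, 3.2]
opening: 0.0118
```

Emit:
send_rows(
  series=[
    [0,0,0,0,0,-0.1,1],
    [0,0,0,0,0,-0.1,1],
    [0,0,0,0,0,-0.1,1],
    [0,0,0,0,0,-0.1,1],
    [0,0,0,0,0,-0.1,1],
  ],
)

```text
time: 6.03
tool_pos: [0.4609, 0.3567, 0.0646]
tool_rot: [-3.138, -0.001, 2.622]
contact_force: [-6.5, -4.3, 5.5]
opening: 0.0118
```

Emit:
send_rows(
  series=[
    [0,0,0,0,0,-0.1,1],
    [0,0,0,0,0,-0.05,1],
    [0,0,0,0,0,-0.05,1],
    [0,0,0,0,0,0,1],
    [0,0,0,0,0,0,1],
  ],
)

```text
time: 6.45
tool_pos: [0.4608, 0.3564, 0.0646]
tool_rot: [-3.138, -0.002, 2.817]
contact_force: [-6.2, -5.1, 6.0]
opening: 0.0119
```

```bash
python3 - <<'E'
from cell import observe
s=observe(); print(s["tool_pos"],s["tool_rot"],s["contact_force"],s["torque"],s["opening"])
E
```

```text
[0.46081385 0.35643479 0.06458088] [-3.13830163e+00 -2.03104295e-03  2.81725105e+00] [-6.23130409 -5.13686702  5.95869502] [-0.78096318  0.82310203  0.05783056] 0.01186689211907343
```

Emit:
send_rows(
  series=[
    [0,0,0,0,0,-0.02,1],
    [0,0,0,0,0,-0.02,1],
    [0,0,0,0,0,-0.02,1],
    [0,0,0,0,0,0,1],
    [0,0,0,0,0,0,1],
  ],
)

```text
time: 6.87
tool_pos: [0.4608, 0.3564, 0.0646]
tool_rot: [-3.138, -0.002, 2.877]
contact_force: [-5.4, -6.5, 5.9]
opening: 0.012
```

```bash
python3 - <<'E'
from cell import observe
s=observe(); print(s["tool_pos"],s["tool_rot"],s["contact_force"],s["torque"],s["opening"])
E
```

```text
[0.46079827 0.3563965  0.0646042 ] [-3.13837700e+00 -2.26559686e-03  2.87690284e+00] [-5.35714259 -6.52863001  5.88495251] [-0.89091062  0.86484636 -0.04925385] 0.011985695758358575
```

Emit:
send_rows(
  series=[
    [0,0,0,0,0,-0.02,1],
    [0,0,0,0,0,-0.02,1],
    [0,0,0,0,0,0,1],
    [0,0,0,0,0,0,1],
  ],
)

```text
time: 7.2
tool_pos: [0.4607, 0.3564, 0.0646]
tool_rot: [-3.139, -0.003, 2.916]
contact_force: [-6.0, -6.0, 6.2]
opening: 0.0119
```

```bash
python3 - <<'E'
from cell import observe
s=observe(); print(s["tool_pos"],s["tool_rot"],s["contact_force"],s["torque"],s["opening"])
E
```

```text
[0.46073717 0.35639132 0.06457756] [-3.13856609e+00 -2.67945730e-03  2.91615691e+00] [-6.01428356 -5.99173991  6.17660602] [-0.82029957  0.88798532 -0.39014337] 0.011940675324568592
```

The torque about z rose to -0.39 N m, so the knob is at the hard stop. Next: open, lift and check.

Emit:
send_rows(
  series=[
    [0,0,0,0,0,0,0],
    [0,0,0,0,0,0,0],
    [0,0,0,0,0,0,0],
    [0,0,0,0,0,0,0],
    [0,0,0,0,0,0,0],
  ],
)

```text
time: 7.62
tool_pos: [0.4625, 0.3578, 0.0647]
tool_rot: [3.141, 0.001, 2.917]
contact_force: [0.1, -0.7, 0.0]
opening: 0.0407
```

Emit:
send_rows(
  series=[
    [0,0,-0.01,0,0,0,0],
    [0,0,-0.03,0,0,0,0],
    [0,0,-0.04,0,0,0,0],
    [0,0,-0.04,0,0,0,0],
    [0,0,-0.04,0,0,0,0],
  ],
)

```text
time: 8.03
tool_pos: [0.4619, 0.3574, 0.2272]
tool_rot: [3.141, 0.0, 2.917]
contact_force: [1.3, 1.0, 0.3]
opening: 0.0745
```

```bash
python3 - <<'E'
from cell import observe, imaging
from h import *
d=imaging.read_camera("wrist"); cv2.imwrite("pics/w2.png",d["color"][...,::-1]); 
P=wcloud(d); x,y,z=[P[...,i] for i in range(3)]
box=(x>.38)&(x<.54)&(y>.27)&(y<.45)
def rep(nm,m):
    q=P[m]; c,wh,a=cv2.minAreaRect(q[:,:2].astype(np.float32)*1000); print(nm,len(q),q.mean(0).round(4),np.round(c,1),np.round(wh,1),round(a,1))
rep("bar",box&(z>.08)&(z<.092)); rep("box",box&(z>.044)&(z<.062))
s=observe(); print(s["tool_pos"],s["tool_rot"],s["qpos"],s["time"])
E
```

```text
bar 445 [0.462  0.3568 0.0862] [462.7 356.6] [12. 40.] 74.8
box 6607 [0.4603 0.3579 0.0515] [463.2 357.3] [ 99.8 100.2] 74.4
[0.46491952 0.35930571 0.23645364] [3.13139807 0.01097505 2.91688822] [ 5.27592051e-01  4.42381044e-01  1.34190732e+00 -5.72306005e-05
  1.34232517e+00 -8.18543240e-01] 8.0833
```

View pics/w2.png

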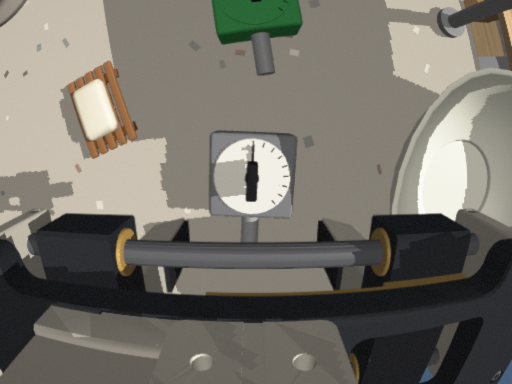

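Bar at 74.8° against the box at 74.4–75.1°, so the knob is at zero. Next I'll measure the head, fin and bodna, moving over the rail first.

```bash
python3 - <<'E'
from h import *
t=np.load("top0.npz"); s=np.load("scene0.npz")
for d in (t,s):
    P=cloud(d); col=d["color"].astype(int); x,y,z=[P[...,i] for i in range(3)]
    m=(col[...,0]>150)&(col[...,2]<60)&(col[...,1]<120)&(z>.02)&(x>.3)&(x<.75)&(y<-.15)&(y>-.45)
    for lo,hi in((.02,.06),(.06,.1),(.1,.13),(.13,.17)):
        q=P[m&(z>lo)&(z<hi)]
        if len(q): print(lo,len(q),"x",q[:,0].min().round(3),q[:,0].max().round(3),"y",q[:,1].min().round(3),q[:,1].max().round(3))
    m=(x>.3)&(x<.45)&(y<-.1)&(y>-.25)&(z>.05)&(z<.105); q=P[m]; print("tumbler",q.mean(0),q.min(0),q.max(0))
E
```

```text
0.06 349 x 0.432 0.591 y -0.39 -0.271
0.1 253 x 0.427 0.606 y -0.387 -0.285
0.13 175 x 0.432 0.617 y -0.374 -0.304
tumbler [ 0.33768224 -0.20600318  0.08467064] [ 0.30359657 -0.23148905  0.05052069] [ 0.37304739 -0.16197573  0.10446289]
0.02 233 x 0.48 0.587 y -0.348 -0.275
0.06 207 x 0.426 0.611 y -0.377 -0.276
0.1 167 x 0.431 0.623 y -0.372 -0.303
0.13 121 x 0.439 0.629 y -0.37 -0.309
tumbler [ 0.34738305 -0.2000054   0.08082007] [ 0.30411291 -0.23837221  0.05042446] [ 0.38088951 -0.16567252  0.10446894]
```

Emit:
send_rows(
  series=[
    [0.005,0.03,0,0,0,-0.05,0],
    [0.01,0.035,0,0,0,-0.05,0],
    [0.0,0.038,0,0,0,0,0],
    [0.0,0.038,0,0,0,0,0],
    [0.0,0.038,0,0,0,0,0],
  ],
)

```text
time: 8.5
tool_pos: [0.4742, 0.5389, 0.2257]
tool_rot: [3.141, 0.001, 3.017]
contact_force: [0.7, -0.4, 1.1]
opening: 0.092
```

Emit:
send_rows(
  series=[
    [0.0,0.038,0,0,0,0,0],
    [0.0,0.038,0,0,0,0,0],
    [0.0,0.038,0,0,0,0,0],
    [0,0.03,0,0,0,0,0],
    [0,0.02,0,0,0,0,0],
  ],
)

```text
time: 8.92
tool_pos: [0.4894, 0.6724, 0.2223]
tool_rot: [3.139, 0.001, 3.017]
contact_force: [48.5, 59.7, 23.7]
opening: 0.0917
```

```bash
python3 - <<'E'
from cell import observe, imaging
from h import *
d=imaging.read_camera("wrist"); cv2.imwrite("pics/w3.png",d["color"][...,::-1]); np.savez("w3.npz",**d)
d=imaging.read_camera("top"); cv2.imwrite("pics/t3.png",d["color"][...,::-1]); np.savez("t3.npz",**d)
s=observe(); print(s["tool_pos"],s["tool_rot"],s["qpos"],s["time"])
E
```

```text
[0.48661868 0.67132012 0.21173681] [-3.12895417 -0.00984484  3.01928327] [ 8.50903864e-01  1.14431751e+00  4.68575317e-02  1.11309099e-03
  1.96640464e+00 -5.97224556e-01] 9.0167
```

View pics/w3.png

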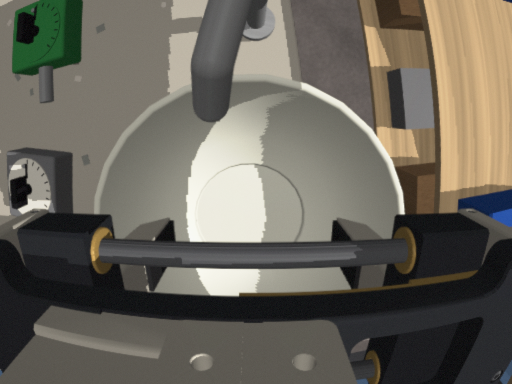

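I got the sign of tool y wrong, so the arm went to +y over the basin, out to its reach limit. I'll check the force and whether it touched anything.

```bash
python3 - <<'E'
from cell import observe
s=observe(); print(s)
E
```

```text
{'time': 9.0167, 'qpos': array([ 8.50903864e-01,  1.14431751e+00,  4.68575317e-02,  1.11309099e-03,
        1.96640464e+00, -5.97224556e-01]), 'qvel': array([-0.0282509 , -0.06268273, -0.0993833 , -0.01396538, -0.07525719,
       -0.0144174 ]), 'joint_efforts': array([-2.37390166e-03, -9.12622833e+01, -3.13869882e+01,  4.05310350e-02,
        9.55415145e-01,  1.37662143e-01]), 'tool_pos': array([0.48661868, 0.67132012, 0.21173681]), 'tool_rot': array([-3.12895417, -0.00984484,  3.01928327]), 'contact_force': array([-0.01105886,  0.60911044, -2.55269458]), 'torque': array([ 0.20910074, -0.19709262,  0.00192158]), 'opening': 0.09158186618707241}
```

View pics/t3.png

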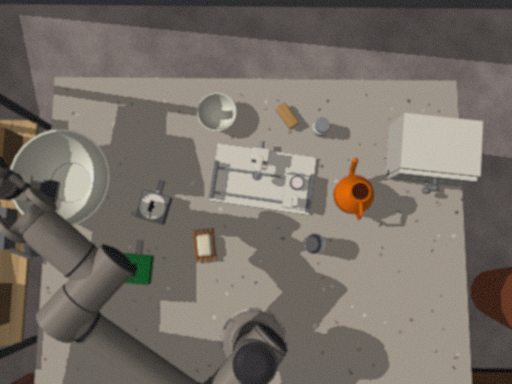

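The force is near zero now, and the peak pointed radially outward, which fits inertia as the arm stopped at the reach limit. The joints are within range and nothing is disturbed. Now back along -y, gently at first.

Emit:
send_rows(
  series=[
    [0,-0.01,0,0,0,0,0],
    [0,-0.015,0,0,0,0,0],
    [0,-0.02,-0.003,0,0,0,0],
    [0,-0.03,-0.003,0,0,0,0],
    [0,-0.035,-0.003,0,0,0,0],
  ],
)

```text
time: 9.43
tool_pos: [0.477, 0.5628, 0.2338]
tool_rot: [3.132, 0.007, 3.018]
contact_force: [0.6, 0.6, 1.1]
opening: 0.0916
```

Emit:
send_rows(
  series=[
    [0,-0.038,0,0,0,0,0],
    [0,-0.038,0,0,0,0,0],
    [0,-0.038,0,0,0,0,0],
    [0,-0.038,0,0,0,0,0],
    [0,-0.038,0,0,0,0,0],
  ],
)

```text
time: 9.85
tool_pos: [0.4539, 0.373, 0.2335]
tool_rot: [3.132, 0.008, 3.017]
contact_force: [0.7, 0.3, 0.9]
opening: 0.0916
```

Emit:
send_rows(
  series=[
    [0,-0.038,0,0,0,0,0],
    [0,-0.038,0,0,0,0,0],
    [0,-0.038,0,0,0,0,0],
    [0,-0.038,0,0,0,0,0],
    [0,-0.038,0,0,0,0,0],
  ],
)

```text
time: 10.27
tool_pos: [0.4305, 0.1843, 0.2322]
tool_rot: [3.134, 0.009, 3.017]
contact_force: [1.0, 0.6, -0.2]
opening: 0.0919
```

Emit:
send_rows(
  series=[
    [-0.013,-0.0386,0,0,0,0,0],
    [-0.013,-0.0386,0,0,0,0,0],
    [-0.013,-0.0386,0,0,0,0,0],
    [-0.013,-0.0386,0,0,0,0,0],
    [-0.013,-0.0386,0,0,0,0,0],
  ],
)

```text
time: 10.68
tool_pos: [0.4715, -0.0163, 0.2316]
tool_rot: [3.137, 0.01, 3.016]
contact_force: [1.0, 0.4, -0.0]
opening: 0.0918
```

Emit:
send_rows(
  series=[
    [0,0,0,0,0,0,0],
    [0,0,0,0,0,0,0],
  ],
)

```text
time: 10.85
tool_pos: [0.4714, -0.0161, 0.2308]
tool_rot: [3.137, 0.008, 3.012]
contact_force: [-0.6, 1.0, -0.7]
opening: 0.0917
```

```bash
python3 - <<'E'
from cell import observe, imaging
from h import *
d=imaging.read_camera("wrist"); cv2.imwrite("pics/w4.png",d["color"][...,::-1]); np.savez("w4.npz",**d)
d=imaging.read_camera("scene"); cv2.imwrite("pics/s4.png",d["color"][...,::-1]); np.savez("s4.npz",**d)
s=observe(); print(s["tool_pos"],s["tool_rot"],s["qpos"],s["time"])
E
```

```text
[ 0.47051775 -0.01348869  0.23020259] [3.13610281 0.0061476  3.01616781] [-0.19573618  0.23567917  1.66464084  0.00625651  1.235532   -1.6431661 ] 10.95
```

View pics/w4.png

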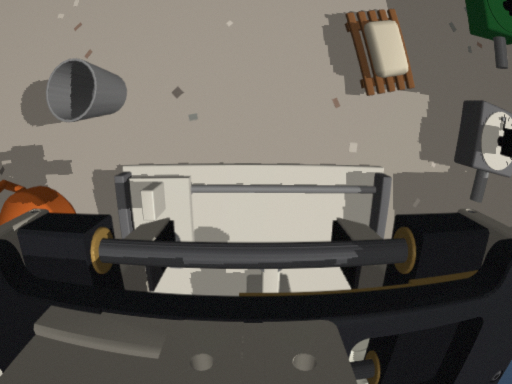

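The wrist view shows the fin at (152,200), the tray at its start, the end blocks at (124,200) and (383,200), and the gripper hiding the head. I'll measure the fin here and the head from the first top view.

```bash
python3 - <<'E'
from h import *
w=np.load("w4.npz"); t=np.load("top0.npz"); s=np.load("scene0.npz")
th=-0.127
def fit(nm,P,m):
    q=P[m]
    c,wh,a=cv2.minAreaRect(q[:,:2].astype(np.float32)*1000); print(nm,len(q),"med",np.median(q,0).round(4),np.round(c,1),np.round(wh,1),round(a,1))
for n,P in (("w",wcloud(w)),("t",cloud(t)),("s",cloud(s))):
    x,y,z=[P[...,i] for i in range(3)]
    base=(x>.4)&(x<.7)&(y>-.22)&(y<.19)
    fit(n+" fin",P,base&(z>.076)&(z<.084)&(x<.52)&(y>-.18)&(y<-.11))
    fit(n+" blkR",P,base&(z>.037)&(z<.047)&(y<-.15)&(y>-.21)&(x<.57)&((x>.44)))if n!="s" else 0
    fit(n+" blkL",P,base&(z>.037)&(z<.047)&(y>.12)&(y<.19))
for n,P in (("t",cloud(t)),("s",cloud(s))):
    x,y,z=[P[...,i] for i in range(3)]
    # head: heights>.066
    m=(x>.53)&(x<.7)&(y>-.1)&(y<.1)&(z>.068)&(z<.082); q=P[m]
    c,sn=np.cos(th),np.sin(th); xr=q[:,0]*c+q[:,1]*sn; yr=-q[:,0]*sn+q[:,1]*c
    h,e=np.histogram(xr,bins=np.arange(.5,.68,.006)); 
    for i in range(len(h)):
        k=(xr>=e[i])&(xr<e[i+1])
        if h[i]: print(n,e[i].round(3),h[i],"yr",yr[k].min().round(4),yr[k].max().round(4),np.median(yr[k]).round(4))
    q=P[(x>.4)&(x<.6)&(y>-.21)&(y<-.08)&(z>.045)&(z<.055)]; xr=q[:,0]*c+q[:,1]*sn; yr=-q[:,0]*sn+q[:,1]*c
    print("cart",len(q),xr.min(),xr.max(),yr.min(),yr.max())
    f=np.array([.4835,-.135]); print("fin r",f[0]*c+f[1]*sn,-f[0]*sn+f[1]*c)
E
```

```text
w fin 417 med [ 0.4851 -0.1357  0.0802] [ 485.7 -136.5] [15.9 36.4] 82.8
w blkR 622 med [ 0.4894 -0.1883  0.0421] [ 494.4 -189.7] [15.7 86.9] 82.4
w blkL 625 med [0.536  0.1493 0.0422] [540.  149.9] [14.8 86. ] 81.8
t fin 38 med [ 0.4816 -0.1328  0.0809] [ 482.7 -134.2] [15.  34.4] 82.8
t blkR 173 med [ 0.5107 -0.1859  0.0407] [ 511.5 -172.7] [ 49.8 119.1] 82.8
t blkL 131 med [0.5611 0.1487 0.0422] [562.3 149.1] [ 14.5 133.5] 82.5
s fin 32 med [ 0.4907 -0.1391  0.0794] [ 488.6 -140.4] [18.7 38.1] 88.2
s blkL 140 med [0.5703 0.1443 0.0411] [566.4 143.2] [ 15.9 135. ] 82.3
t 0.548 9 yr 0.0608 0.0783 0.0681
t 0.554 15 yr 0.0545 0.0826 0.0691
t 0.56 17 yr 0.052 0.0836 0.0661
t 0.566 16 yr 0.0524 0.0841 0.0668
t 0.572 15 yr 0.0534 0.0847 0.0709
t 0.578 11 yr 0.0577 0.0792 0.0685
t 0.584 10 yr 0.0586 0.0762 0.0674
t 0.59 11 yr 0.0596 0.0772 0.0699
t 0.596 10 yr 0.0571 0.0782 0.0691
t 0.602 12 yr 0.0576 0.0786 0.0664
t 0.608 7 yr 0.0585 0.0761 0.0693
t 0.614 13 yr 0.0492 0.0805 0.0663
t 0.62 27 yr 0.0388 0.0955 0.0702
t 0.626 29 yr 0.0398 0.0962 0.0677
t 0.632 29 yr 0.0402 0.0967 0.0652
t 0
[... 458 characters left out ...]
8 0.0812 0.0713
s 0.578 13 yr 0.0499 0.0764 0.0634
s 0.584 11 yr 0.0548 0.0762 0.0694
s 0.59 12 yr 0.0535 0.0749 0.0681
s 0.596 6 yr 0.0551 0.0737 0.0662
s 0.602 13 yr 0.0555 0.0743 0.0662
s 0.608 7 yr 0.054 0.0709 0.0598
s 0.614 13 yr 0.053 0.0747 0.0688
s 0.62 12 yr 0.0569 0.0919 0.0663
s 0.626 20 yr 0.0393 0.0897 0.0681
s 0.632 29 yr 0.035 0.0938 0.0643
s 0.638 24 yr 0.0405 0.0939 0.0715
s 0.644 29 yr 0.036 0.0944 0.0613
s 0.65 27 yr 0.0369 0.093 0.0688
s 0.656 24 yr 0.0327 0.0918 0.0671
s 0.662 35 yr 0.0365 0.0916 0.058
s 0.668 12 yr 0.0518 0.0884 0.0682
cart 148 0.48293600963464156 0.5956905164978742 -0.13189280748382215 -0.05203474826201869
fin r 0.4967050008001416 -0.07267318749120129
```

Fin at about (0.485, -0.1355), yaw -7.3°. Fin to head along the rail is about 140 mm (top view 139.8, scene 142). Approach and grasp.

Emit:
send_rows(
  series=[
    [-0.006,-0.024,0,0,0,0,0],
    [-0.006,-0.024,0,0,0,0,0],
    [-0.006,-0.024,0,0,0,0,0],
    [-0.006,-0.024,0,0,0,0,0],
    [-0.005,-0.022,0,0,0,0,0],
  ],
)

```text
time: 11.37
tool_pos: [0.4848, -0.1339, 0.2293]
tool_rot: [3.137, 0.005, 3.02]
contact_force: [-0.3, -0.3, -0.3]
opening: 0.0921
```

Emit:
send_rows(
  series=[
    [0,0,0.03,0,0,0,0],
    [0,0,0.03,0,0,0,0],
    [0,0,0.03,0,0,0,0],
    [0,0,0.03,0,0,0,0],
    [0,0,0,0,0,0,0],
  ],
)

```text
time: 11.78
tool_pos: [0.482, -0.1308, 0.1043]
tool_rot: [3.134, -0.005, 3.019]
contact_force: [-1.7, 0.8, -0.9]
opening: 0.0914
```

```bash
python3 - <<'E'
from cell import observe, imaging
from h import *
d=imaging.read_camera("scene"); a=cv2.resize(d["color"][100:250,100:300,::-1],None,fx=4,fy=4); cv2.imwrite("pics/s5.png",a)
s=observe(); print(s["tool_pos"],s["tool_rot"],s["time"])
E
```

```text
[ 0.48344706 -0.13157912  0.10702611] [ 3.13471439e+00 -1.47452303e-03  3.01927646e+00] 11.8333
```

View pics/s5.png

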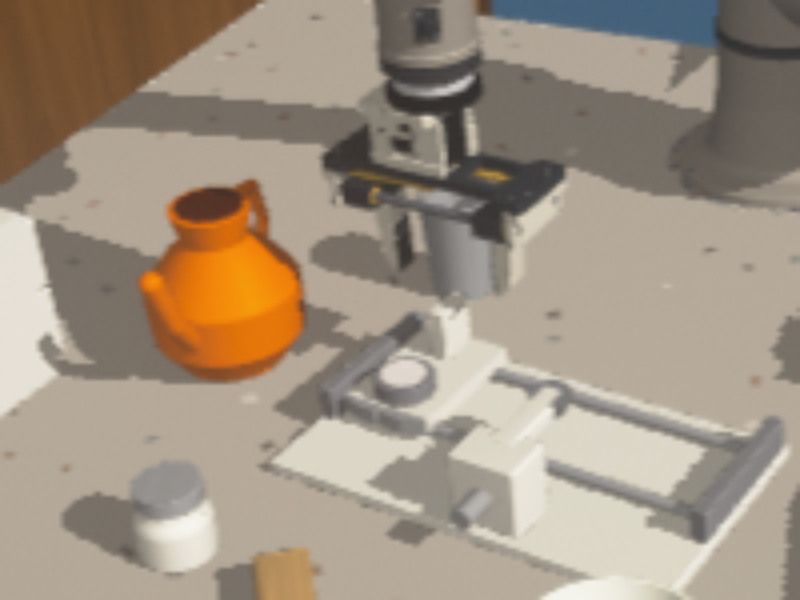

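The fingers straddle the fin (at about (450,330) in the crop) and clear the bodna. Descend and grip.

Emit:
send_rows(
  series=[
    [0,-0.004,0.02,0,0,0,0],
    [0,0,0.02,0,0,0,0],
    [0,0,0.013,0,0,0,0],
    [0,0,0,0,0,0,0],
    [0,0,0,0,0,0,0],
  ],
)

```text
time: 12.25
tool_pos: [0.4854, -0.1372, 0.0571]
tool_rot: [3.137, 0.005, 3.018]
contact_force: [-0.2, -0.0, 0.8]
opening: 0.092
```

Emit:
send_rows(
  newtons=30,
  series=[
    [0,0,0,0,0,0,1],
    [0,0,0,0,0,0,1],
    [0,0,0,0,0,0,1],
    [0,0,0,0,0,0,1],
    [0,0,0,0,0,0,1],
  ],
)

```text
time: 12.67
tool_pos: [0.4844, -0.1376, 0.0559]
tool_rot: [3.137, 0.004, 3.017]
contact_force: [-0.8, 0.2, -0.1]
opening: 0.0633
```

Emit:
send_rows(
  series=[
    [0,0,0,0,0,0,1],
    [0,0,0,0,0,0,1],
    [0,0,0,0,0,0,1],
    [0,0,0,0,0,0,1],
    [0,0,0,0,0,0,1],
  ],
)

```text
time: 13.08
tool_pos: [0.4842, -0.1375, 0.0553]
tool_rot: [3.136, 0.003, 3.017]
contact_force: [-0.2, 0.4, 0.2]
opening: 0.0297
```

Emit:
send_rows(
  series=[
    [0,0,0,0,0,0,1],
    [0,0,0,0,0,0,1],
    [0,0,0,0,0,0,1],
  ],
)

```text
time: 13.33
tool_pos: [0.4842, -0.1377, 0.0554]
tool_rot: [3.137, 0.003, 3.017]
contact_force: [-0.2, -1.6, -0.8]
opening: 0.0156
```

```bash
python3 - <<'E'
from cell import observe
s=observe(); print(s["tool_pos"],s["tool_rot"],s["contact_force"],s["torque"],s["opening"])
E
```

```text
[ 0.4841773  -0.13767922  0.05536404] [3.13657444e+00 2.98605557e-03 3.01658771e+00] [-0.20834354 -1.57364682 -0.80160172] [-0.27824733 -0.04856129 -0.18012864] 0.01560066056002525
```

Gripped. Slide most of the way first (110 mm).

Emit:
send_rows(
  series=[
    [0,0.01,0,0,0,0,1],
    [0,0.02,0,0,0,0,1],
    [0,0.02,0,0,0,0,1],
    [0,0.015,0,0,0,0,1],
    [0,0.01,0,0,0,0,1],
  ],
)

```text
time: 13.75
tool_pos: [0.4943, -0.0631, 0.0555]
tool_rot: [3.138, 0.005, 3.017]
contact_force: [3.6, -7.1, -7.2]
opening: 0.016
```

Emit:
send_rows(
  series=[
    [0,0.01,0,0,0,0,1],
    [0,0.01,0,0,0,0,1],
    [0,0.01,0,0,0,0,1],
    [0,0.005,0,0,0,0,1],
    [0,0,0,0,0,0,1],
  ],
)

```text
time: 14.17
tool_pos: [0.499, -0.0286, 0.0554]
tool_rot: [3.138, 0.005, 3.017]
contact_force: [5.3, -7.1, -9.0]
opening: 0.0157
```

```bash
cat > st.py <<'E'
from cell import observe
import numpy as np
s=observe(); p=s["tool_pos"]; F=s["contact_force"]; u=np.array([.1276,.9918,0])
print("s=%.4f lat=%.4f z=%.4f  F_rail=%.2f F=%s op=%.4f yaw=%.4f t=%.2f"%(p@u,p[0]*.9918-p[1]*.1276,p[2],F@u,F.round(1),s["opening"],s["tool_rot"][2],s["time"]), "taken",round(p@u+.0748,4))
E
python3 st.py
```

```text
s=0.0353 lat=0.4985 z=0.0554  F_rail=-6.37 F=[ 5.3 -7.1 -9. ] op=0.0157 yaw=3.0174 t=14.17 taken 0.1101
```

Emit:
send_rows(
  series=[
    [0,0.005,0,0,0,0,1],
    [0,0.005,0,0,0,0,1],
    [0,0,0,0,0,0,1],
  ],
)

```text
time: 14.42
tool_pos: [0.5002, -0.0193, 0.0554]
tool_rot: [3.138, 0.005, 3.017]
contact_force: [5.3, -6.6, -9.8]
opening: 0.0159
```

```bash
python3 st.py
```

```text
s=0.0447 lat=0.4986 z=0.0554  F_rail=-5.85 F=[ 5.3 -6.6 -9.8] op=0.0159 yaw=3.0167 t=14.42 taken 0.1195
```

Emit:
send_rows(
  series=[
    [0,0.004,0,0,0,0,1],
    [0,0.003,0,0,0,0,1],
    [0,0,0,0,0,0,1],
  ],
)

```text
time: 14.67
tool_pos: [0.5012, -0.0124, 0.0554]
tool_rot: [3.138, 0.005, 3.017]
contact_force: [5.6, -6.2, -10.3]
opening: 0.0156
```

```bash
python3 st.py
```

```text
s=0.0517 lat=0.4987 z=0.0554  F_rail=-5.47 F=[  5.6  -6.2 -10.3] op=0.0156 yaw=3.0166 t=14.67 taken 0.1265
```

Emit:
send_rows(
  series=[
    [0,0.0015,0,0,0,0,1],
    [0,0,0,0,0,0,1],
  ],
)

```text
time: 14.83
tool_pos: [0.5014, -0.0111, 0.0555]
tool_rot: [3.138, 0.005, 3.016]
contact_force: [5.3, -6.7, -10.3]
opening: 0.0157
```

```bash
python3 st.py
```

```text
s=0.0530 lat=0.4987 z=0.0555  F_rail=-5.97 F=[  5.3  -6.7 -10.3] op=0.0157 yaw=3.0164 t=14.83 taken 0.1278
```

Emit:
send_rows(
  series=[
    [0,0.0015,0,0,0,0,1],
    [0,0,0,0,0,0,1],
  ],
)

```text
time: 15.0
tool_pos: [0.5016, -0.0096, 0.0554]
tool_rot: [3.138, 0.005, 3.016]
contact_force: [5.1, -6.2, -11.2]
opening: 0.016
```

```bash
python3 st.py
```

```text
s=0.0544 lat=0.4987 z=0.0554  F_rail=-5.52 F=[  5.1  -6.2 -11.2] op=0.0160 yaw=3.0164 t=15.00 taken 0.1292
```

Flat-section push is about 5.7 N. I'll relieve the small vertical and lateral bind and continue in 1 mm steps.

Emit:
send_rows(
  series=[
    [-0.0003,0.0015,0.0004,0,0,0,1],
    [0,0,0,0,0,0,1],
  ],
)

```text
time: 15.17
tool_pos: [0.5018, -0.0081, 0.0554]
tool_rot: [3.138, 0.005, 3.016]
contact_force: [3.1, -6.3, -6.3]
opening: 0.0158
```

```bash
python3 st.py
```

```text
s=0.0560 lat=0.4987 z=0.0554  F_rail=-5.88 F=[ 3.1 -6.3 -6.3] op=0.0158 yaw=3.0165 t=15.17 taken 0.1308
```

Emit:
send_rows(
  series=[
    [0,0.001,0,0,0,0,1],
    [0,0,0,0,0,0,1],
  ],
)

```text
time: 15.33
tool_pos: [0.5019, -0.0072, 0.0554]
tool_rot: [3.138, 0.005, 3.016]
contact_force: [3.5, -6.8, -6.3]
opening: 0.0159
```

```bash
python3 st.py
```

```text
s=0.0569 lat=0.4987 z=0.0554  F_rail=-6.32 F=[ 3.5 -6.8 -6.3] op=0.0159 yaw=3.0165 t=15.33 taken 0.1317
```

Emit:
send_rows(
  series=[
    [0,0.001,0,0,0,0,1],
    [0,0,0,0,0,0,1],
  ],
)

```text
time: 15.5
tool_pos: [0.502, -0.0062, 0.0554]
tool_rot: [3.138, 0.005, 3.016]
contact_force: [3.5, -7.0, -6.9]
opening: 0.0159
```

```bash
python3 st.py
```

```text
s=0.0579 lat=0.4987 z=0.0554  F_rail=-6.53 F=[ 3.5 -7.  -6.9] op=0.0159 yaw=3.0164 t=15.50 taken 0.1327
```

Emit:
send_rows(
  series=[
    [0,0.001,0,0,0,0,1],
    [0,0,0,0,0,0,1],
  ],
)

```text
time: 15.67
tool_pos: [0.5021, -0.0052, 0.0554]
tool_rot: [3.138, 0.005, 3.016]
contact_force: [2.8, -6.5, -6.7]
opening: 0.0159
```

```bash
python3 st.py
```

```text
s=0.0589 lat=0.4987 z=0.0554  F_rail=-6.08 F=[ 2.8 -6.5 -6.7] op=0.0159 yaw=3.0164 t=15.67 taken 0.1337
```

Emit:
send_rows(
  series=[
    [0,0.001,0,0,0,0,1],
    [0,0,0,0,0,0,1],
  ],
)

```text
time: 15.83
tool_pos: [0.5023, -0.0043, 0.0554]
tool_rot: [3.138, 0.005, 3.016]
contact_force: [3.9, -6.5, -6.8]
opening: 0.0158
```

```bash
python3 st.py
```

```text
s=0.0599 lat=0.4987 z=0.0554  F_rail=-5.96 F=[ 3.9 -6.5 -6.8] op=0.0158 yaw=3.0164 t=15.83 taken 0.1347
```

Emit:
send_rows(
  series=[
    [0,0.001,0,0,0,0,1],
    [0,0,0,0,0,0,1],
  ],
)

```text
time: 16.0
tool_pos: [0.5024, -0.0032, 0.0554]
tool_rot: [3.138, 0.005, 3.016]
contact_force: [3.6, -7.0, -6.7]
opening: 0.0158
```

```bash
python3 st.py
```

```text
s=0.0609 lat=0.4987 z=0.0554  F_rail=-6.48 F=[ 3.6 -7.  -6.7] op=0.0158 yaw=3.0164 t=16.00 taken 0.1357
```

Emit:
send_rows(
  series=[
    [0,0.001,0,0,0,0,1],
    [0,0,0,0,0,0,1],
  ],
)

```text
time: 16.17
tool_pos: [0.5026, -0.0021, 0.0554]
tool_rot: [3.138, 0.005, 3.016]
contact_force: [3.8, -5.1, -7.1]
opening: 0.0164
```

```bash
python3 st.py
```

```text
s=0.0620 lat=0.4987 z=0.0554  F_rail=-4.61 F=[ 3.8 -5.1 -7.1] op=0.0164 yaw=3.0164 t=16.17 taken 0.1368
```

Emit:
send_rows(
  series=[
    [0,0.001,0,0,0,0,1],
    [0,0,0,0,0,0,1],
  ],
)

```text
time: 16.33
tool_pos: [0.5027, -0.001, 0.0554]
tool_rot: [3.137, 0.005, 3.016]
contact_force: [4.1, -5.1, -6.8]
opening: 0.016
```

```bash
python3 st.py
```

```text
s=0.0631 lat=0.4987 z=0.0554  F_rail=-4.52 F=[ 4.1 -5.1 -6.8] op=0.0160 yaw=3.0163 t=16.33 taken 0.1379
```

Emit:
send_rows(
  series=[
    [0,0.001,0,0,0,0,1],
    [0,0,0,0,0,0,1],
  ],
)

```text
time: 16.5
tool_pos: [0.5029, 0.0, 0.0554]
tool_rot: [3.137, 0.005, 3.016]
contact_force: [5.3, -5.5, -6.7]
opening: 0.0155
```

```bash
python3 st.py
```

```text
s=0.0642 lat=0.4987 z=0.0554  F_rail=-4.77 F=[ 5.3 -5.5 -6.7] op=0.0155 yaw=3.0164 t=16.50 taken 0.139
```

The push dropped at about 136.5 mm, so the notch centre should be near 140.3 mm, which agrees with the images. Continue carefully.

Emit:
send_rows(
  series=[
    [0,0.0007,0,0,0,0,1],
    [0,0,0,0,0,0,1],
    [0,0,0,0,0,0,1],
  ],
)

```text
time: 16.75
tool_pos: [0.503, 0.0008, 0.0554]
tool_rot: [3.137, 0.005, 3.016]
contact_force: [5.1, -3.8, -7.5]
opening: 0.0157
```

```bash
python3 st.py
```

```text
s=0.0650 lat=0.4987 z=0.0554  F_rail=-3.11 F=[ 5.1 -3.8 -7.5] op=0.0157 yaw=3.0163 t=16.75 taken 0.1398
```

Emit:
send_rows(
  series=[
    [0,0.0006,0,0,0,0,1],
    [0,0,0,0,0,0,1],
    [0,0,0,0,0,0,1],
  ],
)

```text
time: 17.0
tool_pos: [0.5031, 0.0014, 0.0554]
tool_rot: [3.137, 0.005, 3.016]
contact_force: [4.4, -2.9, -8.4]
opening: 0.0158
```

```bash
python3 st.py
```

```text
s=0.0656 lat=0.4988 z=0.0554  F_rail=-2.28 F=[ 4.4 -2.9 -8.4] op=0.0158 yaw=3.0163 t=17.00 taken 0.1404
```

Emit:
send_rows(
  series=[
    [0,0.0005,0,0,0,0,1],
    [0,0,0,0,0,0,1],
    [0,0,0,0,0,0,1],
  ],
)

```text
time: 17.25
tool_pos: [0.5031, 0.0019, 0.0554]
tool_rot: [3.137, 0.005, 3.016]
contact_force: [4.0, -4.5, -6.5]
opening: 0.016
```

```bash
python3 st.py
```

```text
s=0.0661 lat=0.4988 z=0.0554  F_rail=-3.91 F=[ 4.  -4.5 -6.5] op=0.0160 yaw=3.0164 t=17.25 taken 0.1409
```

Emit:
send_rows(
  series=[
    [0,0.0005,0,0,0,0,1],
    [0,0,0,0,0,0,1],
    [0,0,0,0,0,0,1],
  ],
)

```text
time: 17.5
tool_pos: [0.5032, 0.0023, 0.0554]
tool_rot: [3.137, 0.005, 3.016]
contact_force: [3.7, -5.1, -6.9]
opening: 0.016
```

```bash
python3 st.py
```

```text
s=0.0665 lat=0.4988 z=0.0554  F_rail=-4.58 F=[ 3.7 -5.1 -6.9] op=0.0160 yaw=3.0164 t=17.50 taken 0.1413
```

Emit:
send_rows(
  series=[
    [0,0.0006,0,0,0,0,1],
    [0,0,0,0,0,0,1],
    [0,0,0,0,0,0,1],
  ],
)

```text
time: 17.75
tool_pos: [0.5032, 0.0026, 0.0554]
tool_rot: [3.138, 0.005, 3.016]
contact_force: [3.5, -6.9, -6.4]
opening: 0.0158
```

```bash
python3 st.py
```

```text
s=0.0668 lat=0.4988 z=0.0554  F_rail=-6.39 F=[ 3.5 -6.9 -6.4] op=0.0158 yaw=3.0164 t=17.75 taken 0.1416
```

Emit:
send_rows(
  series=[
    [0,0.0006,0,0,0,0,1],
    [0,0,0,0,0,0,1],
    [0,0,0,0,0,0,1],
  ],
)

```text
time: 18.0
tool_pos: [0.5033, 0.0028, 0.0554]
tool_rot: [3.138, 0.005, 3.016]
contact_force: [2.9, -8.7, -6.2]
opening: 0.0156
```

```bash
python3 st.py
```

```text
s=0.0670 lat=0.4988 z=0.0554  F_rail=-8.30 F=[ 2.9 -8.7 -6.2] op=0.0156 yaw=3.0164 t=18.00 taken 0.1418
```

The click is found: the push jumped to 8.3 N, about 2.3 N above the flat, at 141.8 mm. Ease back about 1 mm to centre, then hold and check.

Emit:
send_rows(
  series=[
    [0,-0.001,0,0,0,0,1],
    [0,0,0,0,0,0,1],
    [0,0,0,0,0,0,1],
    [0,0,0,0,0,0,1],
    [0,0,0,0,0,0,1],
  ],
)

```text
time: 18.42
tool_pos: [0.5032, 0.0024, 0.0554]
tool_rot: [3.137, 0.005, 3.016]
contact_force: [4.3, -5.8, -7.1]
opening: 0.0158
```

Emit:
send_rows(
  series=[
    [0,0,0,0,0,0,1],
    [0,0,0,0,0,0,1],
    [0,0,0,0,0,0,1],
  ],
)

```text
time: 18.67
tool_pos: [0.5032, 0.0024, 0.0554]
tool_rot: [3.137, 0.005, 3.016]
contact_force: [3.2, -6.4, -6.5]
opening: 0.0158
```

```bash
python3 st.py; python3 - <<'E'
from cell import imaging
from h import *
th=-.128;c,sn=np.cos(th),np.sin(th)
for n in("top","scene"):
    d=imaging.read_camera(n); o=np.load(n+"0.npz"); a,b=cv2.resize(d["color"][100:260,120:400,::-1],None,fx=2.8,fy=2.8),0
    cv2.imwrite(f"pics/{n}9.png",a)
    df=np.abs(d["color"].astype(int)-o["color"]).sum(-1)
    P=cloud(d); x,y,z=[P[...,i] for i in range(3)]
    q=P[(x>.4)&(x<.62)&(y>.27)&(y<.45)&(z>.08)&(z<.092)]
    if len(q)>5: print(n,"knob",cv2.minAreaRect(q[:,:2].astype(np.float32)*1000))
    # tray top edges
    m=(z>.031)&(z<.038)&(x>.42)&(x<.65)&(y>-.1)&(y<.12); q=P[m]
    if len(q)>5: yr=-q[:,0]*sn+q[:,1]*c; print(n,"tray yr",np.percentile(yr,[1,99]).round(4),len(q))
E
```

```text
s=0.0665 lat=0.4987 z=0.0554  F_rail=-5.97 F=[ 3.2 -6.4 -6.5] op=0.0158 yaw=3.0164 t=18.67 taken 0.1413
top knob ((460.0575256347656, 358.019775390625), (12.011739730834961, 38.39040756225586), 78.0155029296875)
top tray yr [-0.012   0.1546] 11
scene knob ((466.0693664550781, 352.7346496582031), (12.123132705688477, 39.807586669921875), 74.51744079589844)
scene tray yr [0.0288 0.1052] 245
```

View pics/scene9.png

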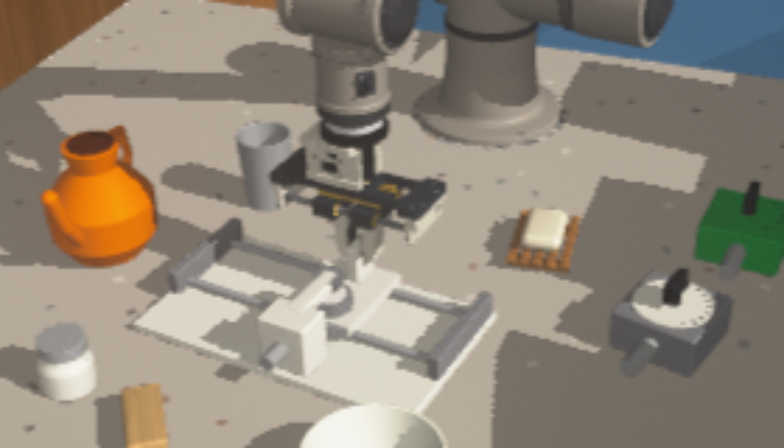

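View pics/top9.png

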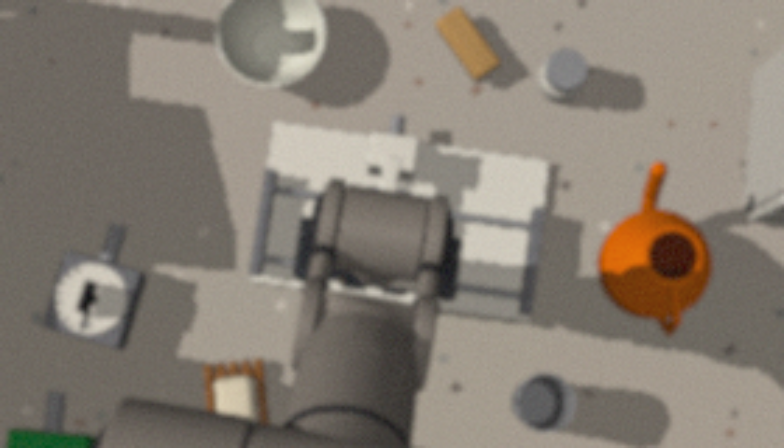

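The cassette is under the nozzle and gripped by the fin. The tray centre along the rail (0.067) matches the head (0.065–0.068). The knob points at zero and the bystanders look unmoved. Handing in.

```bash
python3 -c "
from cell import workorder
print(workorder.hand_in())"; python3 st.py
```

```text
the job is handed in; nothing more can be done
None
the job is handed in; nothing more can be done
```

I turned the grey counter's knob anticlockwise by about 0.77 rad to its hard stop. Then I gripped the cassette by its fin and slid it about 141 mm into the notch. I handed the job in still holding it with a 30 N grip, at about 19 s of the 64 s allowed; no verdict is given.

**Knob:** the close wrist view put the bar within about 0.01 rad of zero. At the end, the scene camera put the bar at 74.5° against the box's 74–75°. The coarser top view read 78°, about 0.05 rad off, which I put down to its low resolution.

**Notch:** the push on the flat was about 6 N and fell to about 2.3 N near 140.4 mm. It jumped to 8.3 N at 141.8 mm. I then backed off to 141.3 mm, which is within about 1 mm of the notch centre by feel. The scene camera put the tray centre at 67 mm along the rail and the head at 65–68 mm.

**What went wrong:** one traverse went the wrong way because I had a sign error. The arm ran out over the basin to the limit of its reach, with a brief force reading of about 80 N. I took this to be inertia as the arm stopped, because the force was back near zero on the next reading. It was below the 120 N wrist limit. The last camera views showed nothing out of place.

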